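# Seal a preserve jar on the hand seamer

## Robot

A 6-joint arm with a two-finger parallel gripper is mounted at the origin on the work surface. World frame = base frame: x ahead of the robot, y to its left, z up, the work surface at z = 0. Lengths are in m, angles in rad, forces in N, time in s.
With the tool pointing down it reaches from about 0.375 to 0.75 m from the base axis. Payload 9 kg.
Tool frame: the origin (TCP) lies at the very end of the fingers, on their centre line; the grasp point (between the pads) lies 19 mm behind it; z points along the fingers, y is the line along which they close (so a half turn about z gives the same grasp; the last joint's range is limited). The gripper opens to 85 mm and grips with 20 to 120 N. Pads are 22 mm wide; open, the fingers measure 114 mm over their backs; the gripper's body (76 mm by 85 mm) begins 54 mm behind the grasp point. The pads swing forward as they close: fully open they stand 13 mm farther back than shut.
Start: joints at [0.985, 0.104, 0.097, 1.564, 0, 1.353], TCP at [0.216, 0.56, 0.231] pointing down, gripper open.
Joint ranges: [-2.99, 2.99], [-0.84, 1.86], [-1.1, 1.16], [-1.84, 2.11], [-1.51, 1.56], [-3.14, 3.14]. Speed limits (rad/s): [2.22, 2.22, 2.57, 3.14, 3.14, 3.14].

## Interface

Orientations are given as a unit quaternion [x, y, z, w].
In Python, from rig import arm gives the robot as it stands.
- The arm moves only by the shell command python3 -m pendant 'ROWS' [FORCE]. ROWS is JSON, a list of rows, each a list of 7 numbers: the shift along the tool's x, y, z in m, then the turn, a rotation vector about the tool's x, y, z in rad, then the opening in per cent of the stroke, from 0 (shut) to 100 (fully open). A call has exactly 10 rows; each row shifts and turns the commanded pose from where the row before left it, along the tool's axes as they then stand; what a row does not reach is not made up. A row lasts 1/10 s, in which the tool goes at most 50 mm and 8.59 degrees, less where a joint would pass 70% of its speed; a pose out of reach is approached as far as the arm can. A call with a gripper value outside its range is refused whole. The fingers move at their own pace and stop on an object; FORCE is the grip in N (left out, the last holds). Time passes only in rows, so rows that do not move let the fingers close, or fill a call up. It gives the time, the measured TCP pose, the force, the opening and the grip force at its end, in the units of the state.
- arm.state(): the state, without advancing time (a new reading comes with each control period).
- arm.capture(name): name is "scene" or "top"; returns the picture (480x640x3 uint8, red, green, blue); there is no depth.
- arm.get_calibration(name): a dict with "fx", "fy", "cx", "cy" (pixels), "rvec" (rotation vector, rad) and "tvec" (3), from world to camera coordinates, as OpenCV has them. Camera axes: x right, y down, z forward; pixel columns grow to the right and rows downward; lengths in m; the calibration is good to about 2 mm. A picture is of the moment at which its call begins. get_calibration takes no time and is no camera call.
- arm.sign_off(): hands the job in; it is judged then, once.
The state is a dict: "clock": time; "qpos": joint angles; "joint_velocities": joint speeds; "joint_torque": joint torques, N m; "ee_pos": TCP position; "ee_rot": TCP orientation; "force": force on the tool from outside, world axes, zero at the start; "wrist_torque": the same for the moment, N m; "gripper_width": finger opening in m; "gripper_force": force on a finger pad.
Only numpy, scipy, OpenCV 4.12 (cv2) and the standard library are available. Lean on these libraries where they do the work, as an engineer would, in place of code of your own. Each camera call takes 0.05 s, during which the arm holds its last target. There are 200 camera calls.

## Task

Seal the jar that stands on the loading apron of the hand-cranked jar seamer: slide it in under the chuck until it rests against both locating posts, swing the clamp lever across to its far stop so the jar is raised and gripped, then wind the crank clockwise (seen from above) through a whole turn and on until its arm is parked over the column. Finally swing the clamp lever right back to let the jar down, leaving it standing under the chuck, and disturb none of the other goods.

Things in the scene. Friction and masses are not known exactly. Their poses are not given: they have to be found in the camera images.
- jar_center (a point): Centre (half-way up) of the jar to be sealed: a glass jar of mushrooms, 86 mm across and 100 mm tall, about 0.55 kg, its gold tin lid (83 mm across) already laid on. It is the only jar on the seamer; it starts on the loading apron, its underside 30 mm above the table. Too wide for most grippers: slide it.
- chuck (a point): Centre of the lower face of the seamer's chuck (74 mm across), on the upright spindle axis, 133.5 mm above the table, to which the seamer is fixed. Axes are the seamer's: z up, +y from the spindle to the column, -y to the loading apron (the robot's right and near side), -x to the side of the clamp lever. Above the chuck: a bearing 68 mm across, 154 to 206 mm above the table, joined to the column.
- posts (a point): Point half-way between the tops of the two upright locating posts, each 16 mm thick, 78 mm tall, at x = +-33 mm, y = 39 mm from the spindle axis (seamer's axes). A jar touching both is centred under the chuck, on the lift plate (92 mm disc, half a millimetre below the apron), its lid 4 mm below the chuck.
- apron (a point): Centre of the top of the flat loading apron, 30 mm above the table, 134 mm from the spindle axis towards -y (seamer's axes); 160 mm wide in x, y -48 to -220 mm, with lips 6 mm high along both sides, open at the lift plate and at its outer end. The jar starts on it.
- column_top (a point): Top of the seamer's column, 204 mm above the table, 122.5 mm from the spindle axis towards +y. The column is two upright steel rods, 20 mm thick and 52 mm apart, under a painted head casting (76 mm in x, 60 mm in y, 46 mm high) that carries the spindle. The parked crank arm points over it.
- clamp_lever (a joint): Angle of the clamp lever (rad), 0 at rest to 1.05 at the far stop. It swings level about the spindle axis, counter-clockwise seen from above: at 0 it points 15 degrees from the seamer's -x towards +y, at 1.05 it points 45 degrees from -x towards -y. The full swing raises the sprung lift plate 5 mm and presses the lid on the chuck (about 30 N). Friction (2 to 3 N at the knob) keeps it where it is left.
- lever_grip (a point): Middle of the clamp lever's upright black knob, 20 mm thick, 140 mm from the spindle axis, from 35 to 85 mm above the table (this point at about 60). The bar that carries it is 11 to 18 mm above the table.
- crank (a joint): Angle of the crank (rad), growing clockwise seen from above: 0 with its arm straight over the column (seamer's +y), 6.28 over it again after a whole turn. It starts 15 to 30 degrees short of the column (-0.52 to -0.26) and has no stops; friction (about 2 N at the handle) keeps it where it is left. The chuck turns with it and turns a clamped jar.
- crank_grip (a point): Middle of the crank's upright black handle, 22 mm thick, 80 mm from the spindle axis, from 222 to 284 mm above the table (this point at 253). The flat arm below it is 208 to 218 mm above the table.
- sealed_jar: Bystander, not to be disturbed: another jar of the same kind, already sealed, standing on the table; origin at the centre of its underside.
- honey_jar: Bystander, not to be disturbed: squat honey jar, 72 mm across, 85 mm tall, white lid; origin at the centre of its underside.
- lid_stack: Bystander, not to be disturbed: low stack of tin lids, 84 mm across, 22 mm high; origin at the centre of its underside.
- bottle: Bystander, not to be disturbed: upright juice bottle, 72 mm across, 250 mm tall; origin at the centre of its underside.
- toy_truck: Bystander, not to be disturbed: small wooden toy truck, 150 mm long, 70 mm high; origin at the centre of its underside.
- wooden_spoon: Bystander, not to be disturbed: wooden spoon lying flat; origin at the centre of its underside.
- carton: Bystander, not to be disturbed: small closed cardboard carton, 90 x 70 x 50 mm; origin at the centre of its underside.
- jar: The same jar; origin at the centre of its underside.

How it is judged:
On the way, in this order (a step that is already met when the one before it is completed fails the run):
1. the jar stands under the chuck against the posts, not yet clamped and the crank not yet wound (horizontal distance between jar_center and chuck below 0.005 m and angle between jar_center's own z axis and vertical below 0.05 rad and value of joint each of clamp_lever, crank below 0.3 rad), for 0.2 s.
2. the clamp lever is across at its far stop and the jar is raised against the chuck, the crank not yet wound (horizontal distance between jar_center and chuck below 0.005 m and z of jar_center in the frame of chuck above -0.0508 m and value of joint clamp_lever above 0.95 rad and value of joint crank below 0.5 rad), for 0.2 s.
3. with the jar clamped, the crank has been wound through a whole turn and its arm is over the column (horizontal distance between jar_center and chuck below 0.005 m and z of jar_center in the frame of chuck above -0.0508 m and value of joint clamp_lever above 0.95 rad and value of joint crank between 6.05 and 6.75 rad), for 0.2 s.
At the end, for the whole second after the job is handed in: The jar stands upright and at rest under the chuck (within 10 mm of its axis), let down; the clamp lever is back within 0.15 rad of rest; the crank has made its whole turn and its arm stands over the column (from 13 degrees short of it to 27 degrees past it: joint 6.05 to 6.75) (horizontal distance between jar_center and chuck below 0.01 m and angle between jar_center's own z axis and vertical below 0.05 rad and z of jar_center in the frame of chuck below -0.0518 m and value of joint clamp_lever below 0.15 rad and value of joint crank between 6.05 and 6.75 rad and linear speed of jar below 0.01 m/s); the robot touches nothing.
It fails at once if the crank was wound without the jar clamped (value of joint crank between 0.5 and 6 rad and value of joint clamp_lever below 0.75 rad).
It fails at once if the crank was wound on into a second turn (value of joint crank above 7.3 rad).
It fails at once if the jar was tipped (angle between jar_center's own z axis and vertical above 0.3 rad).
It fails at once if a bystander was disturbed (distance of any of sealed_jar, honey_jar, lid_stack, bottle, toy_truck, wooden_spoon, carton from where it was at the start of the episode above 0.03 m).
It also fails if it takes over 72 s, if anything falls off the work surface, if the arm or the gripper's body presses on something with over 40 N, if the wrist force passes 120 N, or if a joint passes its speed limit or range.

## Working session

There is one attempt and no reset: what is moved stays moved. The work goes in short steps, Python scripts to look and compute and a shell command to move; the robot and the scene stay as the last step left them, time stands still between calls to the robot, and variables do not carry over. Pictures are saved under pics/ and viewed, at most 11 in all, crops included, and the job is handed in when it is done.

```bash
ls; mkdir -p pics; python3 - <<'E'
from rig import arm
import cv2
s=arm.state(); print({k:s[k] for k in('clock','ee_pos','ee_rot','gripper_width','force')})
for n in('scene','top'):
    cv2.imwrite(f'pics/{n}0.png',arm.capture(n)[:,:,::-1]); print(n,arm.get_calibration(n))
E
```

```text
pics
{'clock': 0.0, 'ee_pos': array([0.21552137, 0.55958858, 0.23050139]), 'ee_rot': array([ 1.82832997e-01,  9.83143752e-01, -6.19417373e-04, -2.71154911e-04]), 'gripper_width': 0.08535259627037801, 'force': array([-0.57700031, -0.28413357, -0.16948487])}
scene {'fx': 468.9112621783743, 'fy': 468.9112621783743, 'cx': 314.97901386503804, 'cy': 252.81188575983046, 'rvec': array([ 1.83535303,  1.83922946, -0.65972406]), 'tvec': array([ 0.04679753, -0.35487212,  1.67204587])}
top {'fx': 494.6527665402678, 'fy': 494.6527665402678, 'cx': 319.44499829979867, 'cy': 240.29809694205903, 'rvec': array([ 2.12210521, -2.18195761,  0.15911525]), 'tvec': array([-0.02135817,  0.61020794,  1.15731788])}
```

View pics/scene0.png

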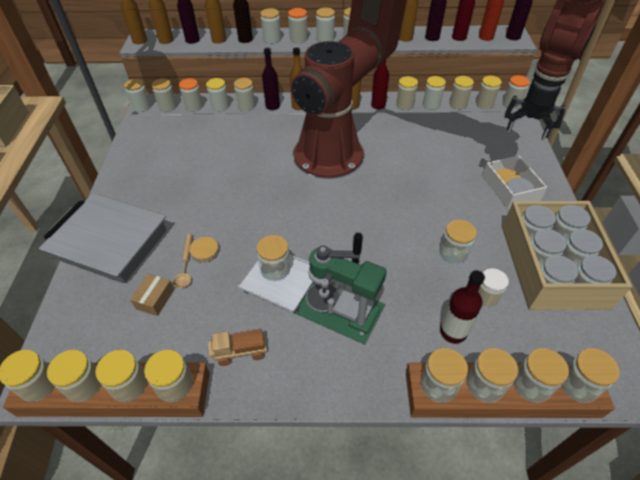

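View pics/top0.png

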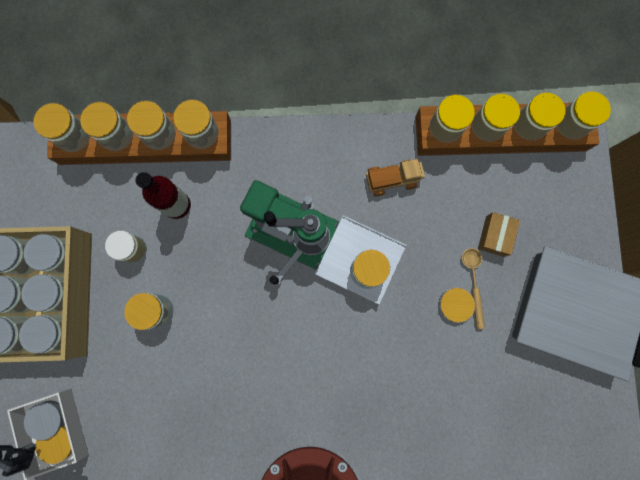

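The scene camera faces the robot. In the top view the seamer is near (310,235), the column head is at the left near (262,198), the apron is centred near (360,260) with the jar lid at (371,267), and the lever knob is near (274,281). I'll crop closer.

```bash
python3 - <<'E'
import cv2,numpy as np
a=cv2.imread('pics/top0.png')[165:315,230:420]; b=cv2.imread('pics/scene0.png')[220:345,230:395]
a=cv2.resize(a,None,fx=4,fy=4,interpolation=cv2.INTER_CUBIC); b=cv2.resize(b,None,fx=4.8,fy=4.8,interpolation=cv2.INTER_CUBIC)
cv2.imwrite('pics/topc.png',a);cv2.imwrite('pics/scenec.png',b)
E
```

```text
(no output)
```

View pics/topc.png

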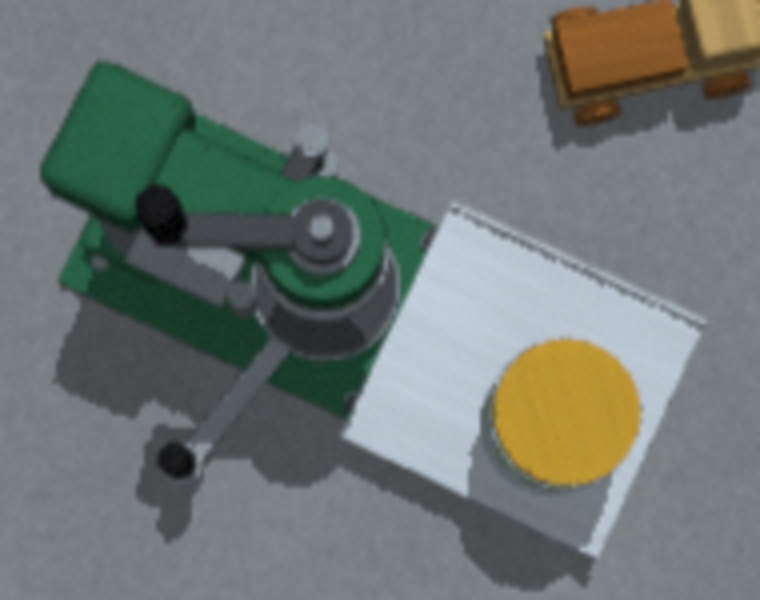

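View pics/scenec.png

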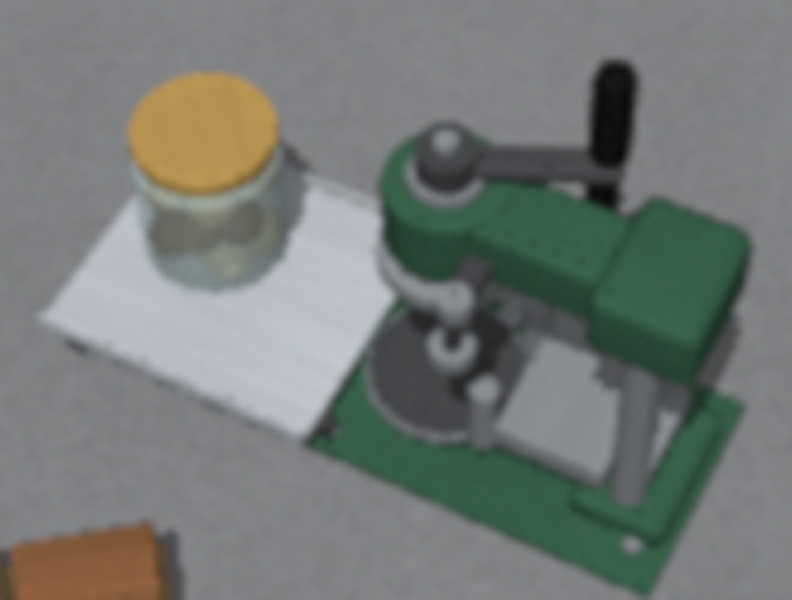

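```bash
cat > geo.py <<'E'
import numpy as np,cv2
from rig import arm
from scipy.optimize import least_squares
C={n:arm.get_calibration(n) for n in('scene','top')}
def proj(n,P):
    c=C[n];K=np.array([[c['fx'],0,c['cx']],[0,c['fy'],c['cy']],[0,0,1]])
    return cv2.projectPoints(np.float64(P).reshape(-1,1,3),c['rvec'],c['tvec'],K,None)[0].reshape(-1,2)
def T(p): return np.array([p[0]/4+230,p[1]/4+165])-.4
def S(p): return np.array([p[0]/4.8+230,p[1]/4.8+220])-.4
def back(n,uv,z):
    c=C[n];R=cv2.Rodrigues(c['rvec'])[0]
    d=R.T@np.array([(uv[0]-c['cx'])/c['fx'],(uv[1]-c['cy'])/c['fy'],1]);o=-R.T@c['tvec']
    return o+d*(z-o[2])/d[2]
def sw(p,s):   # seamer->world
    c,n=np.cos(s[2]),np.sin(s[2]);return np.array([s[0]+c*p[0]-n*p[1],s[1]+n*p[0]+c*p[1],p[2]])
E
python3 - <<'E'
from geo import *
a=np.radians(15)
obs=[('top',(80,-48,33),T((455,205))),('top',(80,-220,33),T((705,322))),('top',(-80,-220,33),T((597,556))),('top',(-80,-48,33),T((343,436))),
('scene',(80,-220,33),S((40,318))),('scene',(80,-48,33),S((305,440))),
('top',(-140*np.cos(a),140*np.sin(a),85),T((177,460))),
('scene',(33,39,78),S((486,385)))]
f=lambda s:np.concatenate([(proj(n,sw(np.array(p)/1e3,s))[0]-o) for n,p,o in obs])
r=least_squares(f,[.6,0,-.43],loss='soft_l1');s=r.x
print('seamer',s,np.degrees(s[2]));print(f(s).reshape(-1,2).round(1))
lt,ls=back('top',T((567,412)),.13),back('scene',S((204,127)),.13);print('lid',lt,ls)
ht,hs=back('top',T((155,205)),.284),back('scene',S((615,70)),.284);print('handle',ht,hs)
def ws(w):
    c,n=np.cos(s[2]),np.sin(s[2]);d=w[:2]-s[:2];return np.array([c*d[0]+n*d[1],-n*d[0]+c*d[1]])
for h in(ht,hs): q=ws(h);print(q,np.hypot(*q),'crank deg',np.degrees(np.arctan2(q[0],q[1])))
print('lid in seamer',ws(lt),ws(ls))
for p in [(0,-220,0),(80,0,0)]:print(p,sw(np.array(p)/1e3,s))
np.save('s.npy',s)
# bystanders
for n,uv,z in [('sealed',(144,311),.1),('honey',(121,245),.085),('truck',(385,178),.05),('spoon',(470,259),.01),('lids',(457,305),.022),('bottle',(144,180),.25)]:print(n,back('top',uv,z))
E
```

```text
seamer [ 0.62197152 -0.01955909 -0.46671892] -26.74102448429294
[[-0.3 -0.7]
 [ 1.1 -0.6]
 [ 1.3  0.7]
 [ 0.1  0.3]
 [ 0.1 -0.2]
 [ 0.1 -1.4]
 [-1.5 -1.2]
 [ 0.4 -0.3]]
lid [ 0.53239795 -0.15158824  0.13      ] [ 0.53481947 -0.15444137  0.13      ]
handle [0.62617489 0.06204927 0.284     ] [0.62795078 0.05812351 0.284     ]
[-0.03296657  0.07477164] 0.08171653462793954 crank deg -23.792522707625917
[-0.02961417  0.07206481] 0.07791236525464182 crank deg -22.339624286541742
lid in seamer [-0.02058598 -0.15821296] [-0.01713965 -0.15967136]
(0, -220, 0) [ 0.52298064 -0.21602996  0.        ]
(80, 0, 0) [ 0.69341548 -0.05555577  0.        ]
sealed [0.45091387 0.36309398 0.1       ]
honey [0.60506362 0.4250169  0.085     ]
truck [ 0.75850879 -0.20364654  0.05      ]
spoon [ 0.55685246 -0.41123484  0.01      ]
lids [ 0.44457575 -0.36791134  0.022     ]
bottle [0.71382542 0.31697959 0.25      ]
```

The seamer's spindle is at about (0.622, -0.020) with yaw -26.7°. The jar sits at about (-19, -159) mm in seamer axes and the crank at about -23°. I'll push the jar with a half-open, tilted gripper acting as a cradle, and first cross over to behind the jar.

```bash
cat >> geo.py <<'E'
from scipy.spatial.transform import Rotation as Ro
import os
s=np.load('s.npy') if os.path.exists('s.npy') else None
def inv(w):
    c,n=np.cos(s[2]),np.sin(s[2]);d=np.array(w[:2])-s[:2];return np.array([c*d[0]+n*d[1],-n*d[0]+c*d[1],w[2]])
def tool(yang,th,sgn=1):
    """tool y at seamer angle yang (deg); tilt th (deg): fingers lean by th about tool y"""
    a=np.radians(yang)+s[2];y=np.array([np.cos(a),np.sin(a),0]);z=np.array([0,0,-1.]);x=np.cross(y,z)
    return Ro.from_matrix(np.c_[x,y,z])*Ro.from_euler('y',th,degrees=True)
def go(p=None,R=None):
    """remaining seamer-frame target (mm) and orientation, in tool axes"""
    st=arm.state();r=Ro.from_quat(st['ee_rot'])
    print('t',st['clock'].__round__(2),'seamer pos mm',(inv(st['ee_pos'])*1e3).round(1),'q',np.round(st['qpos'],2),'F',np.round(st['force'],1),'w',round(st['gripper_width']*1e3,1))
    if p is not None: print('shift now',r.inv().apply(sw(np.array(p)/1e3,s)-st['ee_pos']).round(4), *( [] if R is None else ['after turn',R.inv().apply(sw(np.array(p)/1e3,s)-st['ee_pos']).round(4)]))
    if R is not None: print('turn',(r.inv()*R).as_rotvec().round(4))
E
python3 - <<'E'
from geo import *
for yang,th in((0,40),(0,-40),(180,40),(180,-40)):
    R=tool(yang,th);print(yang,th,'z in seamer',Ro.from_euler('z',-s[2]).apply(R.as_matrix()[:,2]).round(2));go((-19,-245,250),R)
E
```

```text
0 40 z in seamer [ 0.    0.64 -0.77]
t 0.1 seamer pos mm [-623.5  334.4  230.6] q [0.99 0.1  0.1  1.56 0.   1.35] F [ 0.2  0.  -0.1] w 85.3
shift now [-0.5444 -0.6362 -0.0188] after turn [-0.4313  0.6045 -0.3873]
turn [-0.5815  0.5264  1.5942]
0 -40 z in seamer [-0.   -0.64 -0.77]
t 0.1 seamer pos mm [-623.5  334.4  230.6] q [0.99 0.1  0.1  1.56 0.   1.35] F [ 0.2  0.  -0.1] w 85.3
shift now [-0.5444 -0.6362 -0.0188] after turn [-0.4563  0.6045  0.3575]
turn [ 0.5792 -0.5249  1.5948]
180 40 z in seamer [ 0.   -0.64 -0.77]
t 0.1 seamer pos mm [-623.5  334.4  230.6] q [0.99 0.1  0.1  1.56 0.   1.35] F [ 0.2  0.  -0.1] w 85.3
shift now [-0.5444 -0.6362 -0.0188] after turn [ 0.4563 -0.6045  0.3575]
turn [ 0.5114  0.5644 -1.4073]
180 -40 z in seamer [-0.    0.64 -0.77]
t 0.1 seamer pos mm [-623.5  334.4  230.6] q [0.99 0.1  0.1  1.56 0.   1.35] F [ 0.2  0.  -0.1] w 85.3
shift now [-0.5444 -0.6362 -0.0188] after turn [ 0.4313 -0.6045 -0.3873]
turn [-0.5129 -0.5665 -1.4069]
```

```bash
python3 -m pendant '[[-0.027,-0.032,-0.002,0,0,0,60],[-0.027,-0.032,-0.002,0,0,0,60],[-0.027,-0.032,-0.002,0,0,0,60],[-0.027,-0.032,-0.002,0,0,0,60],[-0.027,-0.032,-0.002,0,0,0,60],[-0.027,-0.032,-0.002,0,0,0,60],[-0.027,-0.032,-0.002,0,0,0,60],[-0.027,-0.032,-0.002,0,0,0,60],[-0.027,-0.032,-0.002,0,0,0,60],[-0.027,-0.032,-0.002,0,0,0,60]]' 40
python3 -m pendant '[[-0.027,-0.032,0,0,0,0,60],[-0.027,-0.032,0,0,0,0,60],[-0.027,-0.032,0,0,0,0,60],[-0.027,-0.032,0,0,0,0,60],[-0.027,-0.032,0,0,0,0,60],[-0.027,-0.032,0,0,0,0,60],[-0.027,-0.032,0,0,0,0,60],[-0.027,-0.032,0,0,0,0,60],[-0.027,-0.032,0,0,0,0,60],[-0.027,-0.032,0,0,0,0,60]]'
python3 - <<'E'
from geo import *
go((-19,-245,250),tool(0,40));go((-19,-245,250),tool(180,-40))
E
```

```text
clock: 1.1
ee_pos: [0.3527, 0.1627, 0.2512]
ee_rot: [0.183, 0.983, 0.0, 0.0]
force: [1.2, 0.1, -0.5]
gripper_width: 0.0516
gripper_force: 0.0
clock: 2.1
ee_pos: [0.4897, -0.2332, 0.2508]
ee_rot: [0.183, 0.983, 0.0, -0.0]
force: [1.2, 0.9, 0.8]
gripper_width: 0.0511
gripper_force: 0.0
t 2.1 seamer pos mm [ -22.  -250.3  250.8] q [-0.69 -0.07 -0.04  1.6   0.   -0.32] F [1.2 0.9 0.8] w 51.1
shift now [-0.0035  0.005   0.0008] after turn [0.0035 0.003  0.0041]
turn [-0.5803  0.5251  1.5941]
t 2.1 seamer pos mm [ -22.  -250.3  250.8] q [-0.69 -0.07 -0.04  1.6   0.   -0.32] F [1.2 0.9 0.8] w 51.1
shift now [-0.0035  0.005   0.0008] after turn [-0.0035 -0.003   0.0041]
turn [-0.5117 -0.5655 -1.4076]
```

```bash
python3 -m pendant '[[0,0,0,-0.0387,0.035,0.1063,60],[0,0,0,-0.0387,0.035,0.1063,60],[0,0,0,-0.0387,0.035,0.1063,60],[0,0,0,-0.0387,0.035,0.1063,60],[0,0,0,-0.0387,0.035,0.1063,60],[0,0,0,-0.0387,0.035,0.1063,60],[0,0,0,-0.0387,0.035,0.1063,60],[0,0,0,-0.0387,0.035,0.1063,60],[0,0,0,-0.0387,0.035,0.1063,60],[0,0,0,-0.0387,0.035,0.1063,60]]'
python3 -m pendant '[[0,0,0,-0.0387,0.035,0.1063,60],[0,0,0,-0.0387,0.035,0.1063,60],[0,0,0,-0.0387,0.035,0.1063,60],[0,0,0,-0.0387,0.035,0.1063,60],[0,0,0,-0.0387,0.035,0.1063,60],[0,0,0,0,0,0,60],[0,0,0,0,0,0,60],[0,0,0,0,0,0,60],[0,0,0,0,0,0,60],[0,0,0,0,0,0,60]]'
python3 - <<'E'
from geo import *
go((-19,-240,70),tool(0,40))
E
```

```text
clock: 3.1
ee_pos: [0.4895, -0.2315, 0.2508]
ee_rot: [0.646, 0.722, 0.21, -0.13]
force: [0.9, 0.2, -0.3]
gripper_width: 0.0516
gripper_force: 0.0
clock: 4.1
ee_pos: [0.4897, -0.2313, 0.2514]
ee_rot: [0.8, 0.494, 0.291, -0.179]
force: [-0.5, 0.1, -0.5]
gripper_width: 0.0511
gripper_force: 0.0
t 4.1 seamer pos mm [ -22.8 -248.6  251.4] q [-1.02  0.18  0.06  1.87  0.58  0.89] F [-0.5  0.1 -0.5] w 51.1
shift now [-0.1099  0.0036  0.1446] after turn [-0.11    0.0038  0.1445]
turn [-0.      0.0006  0.0018]
```

```bash
python3 -m pendant '[[-0.011,0.0004,0.0144,0,0,0,60],[-0.011,0.0004,0.0144,0,0,0,60],[-0.011,0.0004,0.0144,0,0,0,60],[-0.011,0.0004,0.0144,0,0,0,60],[-0.011,0.0004,0.0144,0,0,0,60],[-0.011,0.0004,0.0144,0,0,0,60],[-0.011,0.0004,0.0144,0,0,0,60],[-0.011,0.0004,0.0144,0,0,0,60],[-0.011,0.0004,0.0144,0,0,0,60],[-0.011,0.0004,0.0144,0,0,0,60]]'
python3 - <<'E'
from geo import *
go((-19,-205,70),tool(0,40));go((0,-46,70))
for n,b in(('top',(165,330,220,450)),('scene',(180,345,200,395))):
    i=arm.capture(n)[b[0]:b[1],b[2]:b[3],::-1];cv2.imwrite(f'pics/{n}1.png',i)
a,b=[cv2.resize(cv2.imread(f'pics/{n}1.png'),(400,300)) for n in('top','scene')]
cv2.imwrite('pics/v1.png',np.hstack([a,b]))
E
```

```text
clock: 5.1
ee_pos: [0.497, -0.2258, 0.0696]
ee_rot: [0.8, 0.493, 0.291, -0.179]
force: [-0.2, -0.4, -0.5]
gripper_width: 0.0511
gripper_force: 0.0
t 5.1 seamer pos mm [ -18.8 -240.4   69.6] q [-1.    0.28 -0.15  1.54  0.59  0.91] F [-0.2 -0.4 -0.5] w 51.1
shift now [ 0.0274 -0.0002  0.0225] after turn [ 0.0274 -0.0002  0.0225]
turn [0.0001 0.0006 0.0013]
t 5.1 seamer pos mm [ -18.8 -240.4   69.6] q [-1.    0.28 -0.15  1.54  0.59  0.91] F [-0.2 -0.4 -0.5] w 51.1
shift now [0.1492 0.0189 0.1246]
```

View pics/v1.png

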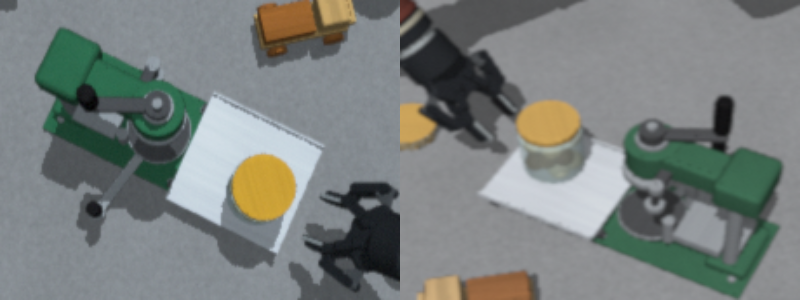

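The left half (top view) shows both finger tips just outside the apron's outer end, straddling the jar at lid (263,187). The right half confirms they are level with the jar's middle. Now the push.

```bash
python3 -m pendant '[[0.0046,0,0.00386,0,0,0,60],[0.0046,0,0.00386,0,0,0,60],[0.0046,0,0.00386,0,0,0,60],[0.0046,0,0.00386,0,0,0,60],[0.0046,0,0.00386,0,0,0,60],[0.0046,0,0.00386,0,0,0,60],[0.0046,0.0008,0.00386,0,0,0,60],[0.0046,0.0008,0.00386,0,0,0,60],[0.0046,0.0008,0.00386,0,0,0,60],[0.0046,0.0008,0.00386,0,0,0,60]]'
python3 -m pendant '[[0.0046,0.0008,0.00386,0,0,0,60],[0.0046,0.0008,0.00386,0,0,0,60],[0.0046,0.0008,0.00386,0,0,0,60],[0.0046,0.0008,0.00386,0,0,0,60],[0.0046,0.0008,0.00386,0,0,0,60],[0.0046,0.0008,0.00386,0,0,0,60],[0.0046,0.0008,0.00386,0,0,0,60],[0.0046,0.0008,0.00386,0,0,0,60],[0.0046,0.0008,0.00386,0,0,0,60],[0.0046,0.0008,0.00386,0,0,0,60]]'
python3 - <<'E'
from geo import *
go((0,-60,70),tool(0,40))
def lid(n,b):
    i=arm.capture(n);h=cv2.cvtColor(i,cv2.COLOR_RGB2HSV);m=cv2.inRange(h,(12,120,90),(30,255,255))
    m[:b[0]]=0;m[b[1]:]=0;m[:,:b[2]]=0;m[:,b[3]:]=0
    M=cv2.moments(m,True);uv=(M['m10']/M['m00'],M['m01']/M['m00']);print(n,uv,M['m00'],(inv(back(n,uv,.129))*1e3).round(1))
lid('top',(215,310,290,420));lid('scene',(220,300,240,340))
E
```

```text
clock: 6.2
ee_pos: [0.527, -0.1736, 0.0703]
ee_rot: [0.8, 0.493, 0.291, -0.179]
force: [-2.9, -3.6, 0.6]
gripper_width: 0.0513
gripper_force: 1.6
clock: 7.2
ee_pos: [0.5612, -0.1233, 0.0702]
ee_rot: [0.8, 0.493, 0.291, -0.179]
force: [-1.9, -3.3, 0.9]
gripper_width: 0.0511
gripper_force: 1.7
t 7.2 seamer pos mm [  -7.6 -120.    70.2] q [-0.79  0.18 -0.25  1.4   0.65  1.15] F [-1.9 -3.3  0.9] w 51.1
shift now [0.0458 0.0076 0.0387] after turn [0.0458 0.0076 0.0387]
turn [0.0004 0.0002 0.0002]
top (341.2950980392157, 248.69313725490196) 1020.0 [-10.4 -79.6 129. ]
scene (295.5665529010239, 260.77474402730377) 586.0 [ -2.4 -81.  129. ]
```

```bash
python3 -m pendant '[[0.0046,0.0008,0.00386,0,0,0,60],[0.0046,0.0008,0.00386,0,0,0,60],[0.0046,0.0008,0.00386,0,0,0,60],[0.0046,0.0008,0.00386,0,0,0,60],[0.0046,0.0008,0.00386,0,0,0,60],[0.0046,0.0008,0.00386,0,0,0,60],[0.0046,0.0008,0.00386,0,0,0,60],[0.0046,0.0008,0.00386,0,0,0,60],[0.0046,0.0008,0.00386,0,0,0,60],[0.0046,0.0008,0.00386,0,0,0,60]]'
python3 -m pendant '[[0.0015,0,0.0013,0,0,0,60],[0.0015,0,0.0013,0,0,0,60],[0.0015,0,0.0013,0,0,0,60],[0.0015,0,0.0013,0,0,0,60],[0.0015,0,0.0013,0,0,0,60],[0.0015,0,0.0013,0,0,0,60],[0,0,0,0,0,0,60],[0,0,0,0,0,0,60],[0,0,0,0,0,0,60],[0,0,0,0,0,0,60]]'
python3 - <<'E'
from geo import *
go((0,-40,70),tool(0,40))
E
```

```text
clock: 8.3
ee_pos: [0.5954, -0.0732, 0.0702]
ee_rot: [0.8, 0.493, 0.291, -0.179]
force: [-1.2, -2.5, 1.2]
gripper_width: 0.0513
gripper_force: 1.8
clock: 9.3
ee_pos: [0.6005, -0.063, 0.0701]
ee_rot: [0.8, 0.493, 0.291, -0.179]
force: [1.0, -1.9, 0.4]
gripper_width: 0.0512
gripper_force: 0.9
t 9.3 seamer pos mm [  0.4 -48.5  70.1] q [-0.66  0.16 -0.27  1.3   0.68  1.31] F [ 1.  -1.9  0.4] w 51.2
shift now [ 0.0064 -0.0004  0.0055] after turn [ 0.0064 -0.0004  0.0055]
turn [ 0.0004 -0.0001  0.0003]
```

```bash
python3 -m pendant '[[0.0008,0,0.00064,0,0,0,60],[0.0008,0,0.00064,0,0,0,60],[0.0008,0,0.00064,0,0,0,60],[0.0008,0,0.00064,0,0,0,60],[0.0008,0,0.00064,0,0,0,60],[0.0008,0,0.00064,0,0,0,60],[0,0,0,0,0,0,60],[0,0,0,0,0,0,60],[0,0,0,0,0,0,60],[0,0,0,0,0,0,60]]'
python3 - <<'E'
from geo import *
go((0,-40,70),tool(0,40))
E
```

```text
clock: 10.3
ee_pos: [0.6032, -0.0575, 0.0701]
ee_rot: [0.8, 0.493, 0.291, -0.179]
force: [-0.4, -1.0, -0.8]
gripper_width: 0.0517
gripper_force: 0.9
t 10.3 seamer pos mm [  0.3 -42.3  70.1] q [-0.65  0.16 -0.28  1.29  0.68  1.33] F [-0.4 -1.  -0.8] w 51.7
shift now [ 0.0017 -0.0003  0.0016] after turn [ 0.0017 -0.0003  0.0016]
turn [0.0002 0.0001 0.0001]
```

```bash
python3 -m pendant '[[0.0006,0,0.0005,0,0,0,60],[0.0006,0,0.0005,0,0,0,60],[0.0006,0,0.0005,0,0,0,60],[0.0006,0,0.0005,0,0,0,60],[0,0,0,0,0,0,60],[0,0,0,0,0,0,60],[0,0,0,0,0,0,60],[0,0,0,0,0,0,60],[0,0,0,0,0,0,60],[0,0,0,0,0,0,60]]'
python3 - <<'E'
from geo import *
go((0,-40,70),tool(0,40))
i=arm.capture('scene')[220:345,230:395,::-1];cv2.imwrite('pics/v2.png',cv2.resize(i,None,fx=4.8,fy=4.8,interpolation=cv2.INTER_CUBIC))
E
```

```text
clock: 11.3
ee_pos: [0.6046, -0.0548, 0.0702]
ee_rot: [0.8, 0.493, 0.291, -0.179]
force: [-0.6, -3.9, -0.7]
gripper_width: 0.0512
gripper_force: 1.4
t 11.3 seamer pos mm [  0.4 -39.3  70.2] q [-0.65  0.15 -0.28  1.29  0.68  1.34] F [-0.6 -3.9 -0.7] w 51.2
shift now [-0.0007 -0.0004 -0.0003] after turn [-0.0007 -0.0004 -0.0003]
turn [0.0005 0.0002 0.0003]
```

View pics/v2.png

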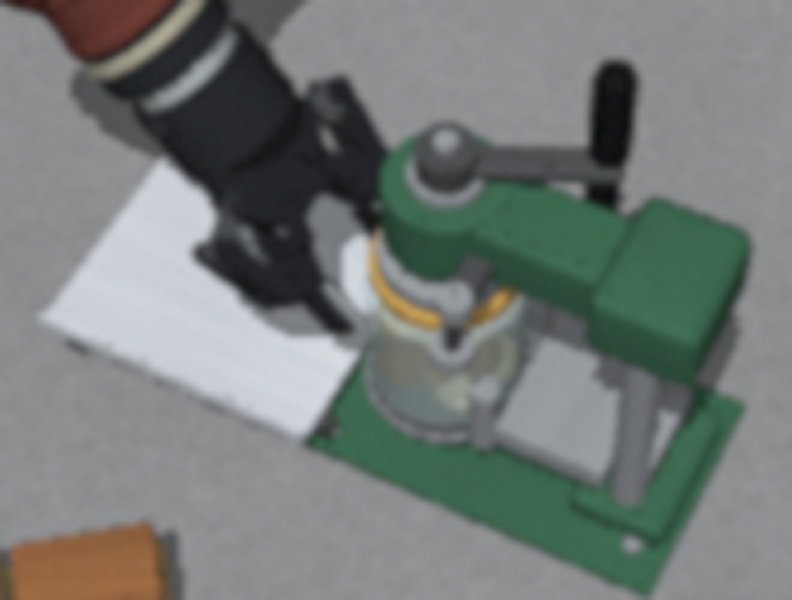

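The jar stands on the lift plate next to the front post (485,395), with its lid just under the chuck. The push force is only 4 N, so I'll press on gently until the posts resist.

```bash
for k in 1; do python3 -m pendant '[[0.0004,0,0.0003,0,0,0,60],[0,0,0,0,0,0,60],[0.0004,0,0.0003,0,0,0,60],[0,0,0,0,0,0,60],[0.0004,0,0.0003,0,0,0,60],[0,0,0,0,0,0,60],[0.0004,0,0.0003,0,0,0,60],[0,0,0,0,0,0,60],[0,0,0,0,0,0,60],[0,0,0,0,0,0,60]]'; done
python3 - <<'E'
from geo import *
go((0,-38,70),tool(0,40))
E
```

```text
clock: 12.35
ee_pos: [0.6057, -0.054, 0.0704]
ee_rot: [0.8, 0.493, 0.291, -0.178]
force: [-1.4, -9.6, -0.6]
gripper_width: 0.0512
gripper_force: 4.2
t 12.35 seamer pos mm [  1.  -38.1  70.4] q [-0.65  0.15 -0.28  1.28  0.68  1.34] F [-1.4 -9.6 -0.6] w 51.2
shift now [-0.0001 -0.001   0.0003] after turn [-0.0002 -0.001   0.0003]
turn [0.0016 0.0017 0.0005]
```

```bash
python3 -m pendant '[[0,0.0005,0,0,0,0,60],[0,0,0,0,0,0,60],[0.0004,0.0005,0.0003,0,0,0,60],[0,0,0,0,0,0,60],[0.0004,0,0.0003,0,0,0,60],[0,0,0,0,0,0,60],[0,0,0,0,0,0,60],[0,0,0,0,0,0,60],[0,0,0,0,0,0,60],[0,0,0,0,0,0,60]]'
python3 - <<'E'
from geo import *
go((0,-38,70),tool(0,40))
print(Ro.from_euler('z',-s[2]).apply(arm.state()['force']))
E
```

```text
clock: 13.35
ee_pos: [0.6068, -0.054, 0.0703]
ee_rot: [0.801, 0.493, 0.291, -0.178]
force: [-4.1, -11.4, 0.4]
gripper_width: 0.0515
gripper_force: 5.4
t 13.35 seamer pos mm [  2.  -37.5  70.3] q [-0.64  0.16 -0.28  1.28  0.68  1.34] F [ -4.1 -11.4   0.4] w 51.5
shift now [-0.0006 -0.002  -0.0001] after turn [-0.0006 -0.002  -0.0001]
turn [0.0016 0.0025 0.0003]
[  1.51300585 -12.04614702   0.44947728]
```

```bash
python3 -m pendant '[[0,0.0005,0,0,0,0,60],[0,0,0,0,0,0,60],[0.0004,0,0.0003,0,0,0,60],[0,0,0,0,0,0,60],[0.0004,0,0.0003,0,0,0,60],[0,0,0,0,0,0,60],[0,0,0,0,0,0,60],[0,0,0,0,0,0,60],[0,0,0,0,0,0,60],[0,0,0,0,0,0,60]]'
python3 - <<'E'
from geo import *
go((0,-38,70),tool(0,40))
print(Ro.from_euler('z',-s[2]).apply(arm.state()['force']))
i=arm.capture('scene')[225:345,250:395,::-1];cv2.imwrite('pics/v3.png',cv2.resize(i,None,fx=4.8,fy=4.8,interpolation=cv2.INTER_CUBIC))
E
```

```text
clock: 14.35
ee_pos: [0.6076, -0.0539, 0.0703]
ee_rot: [0.801, 0.493, 0.29, -0.178]
force: [-6.3, -14.5, 1.1]
gripper_width: 0.0514
gripper_force: 7.0
t 14.35 seamer pos mm [  2.6 -37.1  70.3] q [-0.64  0.16 -0.27  1.28  0.68  1.35] F [ -6.3 -14.5   1.1] w 51.4
shift now [-0.0009 -0.0026 -0.0003] after turn [-0.0009 -0.0026 -0.0003]
turn [0.0019 0.0037 0.0002]
[  0.89706222 -15.74471812   1.10358958]
```

View pics/v3.png

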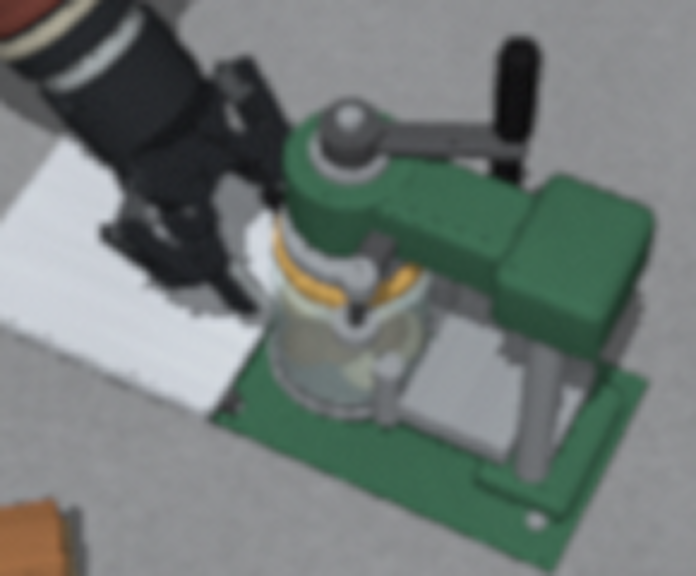

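```bash
python3 -m pendant '[[0,0.0005,0,0,0,0,60],[0,0,0,0,0,0,60],[0,0.0005,0,0,0,0,60],[0,0,0,0,0,0,60],[0,0.0005,0,0,0,0,60],[0,0,0,0,0,0,60],[0,0,0,0,0,0,60],[0,0,0,0,0,0,60],[0,0,0,0,0,0,60],[0,0,0,0,0,0,60]]'
python3 - <<'E'
from geo import *
go((0,-38,70),tool(0,40))
print(Ro.from_euler('z',-s[2]).apply(arm.state()['force']))
E
```

```text
clock: 15.4
ee_pos: [0.6082, -0.054, 0.07]
ee_rot: [0.801, 0.493, 0.29, -0.179]
force: [-11.1, -13.8, 3.4]
gripper_width: 0.051
gripper_force: 8.4
t 15.4 seamer pos mm [  3.2 -37.   70. ] q [-0.64  0.16 -0.27  1.28  0.68  1.35] F [-11.1 -13.8   3.4] w 51.0
shift now [-0.0008 -0.0032 -0.0006] after turn [-0.0008 -0.0032 -0.0006]
turn [ 0.0002  0.0037 -0.001 ]
[ -3.66361749 -17.33544237   3.43706727]
```

Both posts now push back: pushing sideways either way meets resistance, so the jar is seated. I'll back off straight and head for the lever.

```bash
python3 -m pendant '[[0,-0.0006,0,0,0,0,60],[-0.0008,0,-0.0006,0,0,0,60],[-0.0008,0,-0.0006,0,0,0,60],[-0.0015,0,-0.0013,0,0,0,60],[-0.0023,0,-0.0019,0,0,0,60],[-0.0077,0,-0.0064,0,0,0,60],[-0.0153,0,-0.0129,0,0,0,60],[-0.0153,0,-0.0129,0,0,0,60],[-0.0153,0,-0.0129,0,0,0,60],[-0.0153,0,-0.0129,0,0,0,60]]'
python3 - <<'E'
from geo import *
s[:2]=sw((.0027,.002,0),s)[:2];np.save('s.npy',s);print(s)
go((-90,-150,200),tool(75,0))
R=tool(0,40).inv()*tool(75,0);print(R.as_rotvec())
i=arm.capture('scene')[225:345,250:395,::-1];cv2.imwrite('pics/v4.png',cv2.resize(i,None,fx=4.8,fy=4.8,interpolation=cv2.INTER_CUBIC))
E
```

```text
clock: 16.4
ee_pos: [0.5643, -0.1399, 0.0706]
ee_rot: [0.8, 0.493, 0.292, -0.179]
force: [-0.0, -0.5, -1.4]
gripper_width: 0.0512
gripper_force: 0.0
[ 0.62528268 -0.01898788 -0.46671892]
t 16.4 seamer pos mm [-1.000e-01 -1.354e+02  7.060e+01] q [-0.81  0.22 -0.21  1.42  0.65  1.13] F [-0.  -0.5 -1.4] w 51.2
shift now [ 0.0721 -0.0899 -0.1085] after turn [ 0.0831 -0.0374 -0.1294]
turn [ 0.4565 -0.5939 -1.252 ]
[ 0.45578061 -0.59398485 -1.25224692]
```

View pics/v4.png

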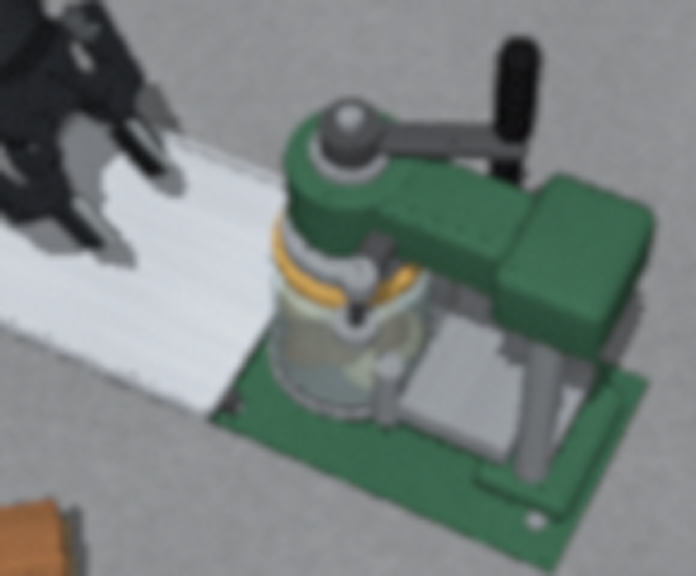

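The jar stayed seated and the gripper is clear of it. Now rising and turning upright for the lever.

```bash
python3 -m pendant '[[0.0072,-0.009,-0.0108,0,0,0,60],[0.0072,-0.009,-0.0108,0,0,0,60],[0.0072,-0.009,-0.0108,0,0,0,60],[0.0072,-0.009,-0.0108,0,0,0,60],[0.0072,-0.009,-0.0108,0,0,0,60],[0.0072,-0.009,-0.0108,0,0,0,60],[0.0072,-0.009,-0.0108,0,0,0,60],[0.0072,-0.009,-0.0108,0,0,0,60],[0.0072,-0.009,-0.0108,0,0,0,60],[0.0072,-0.009,-0.0108,0,0,0,60]]'
python3 -m pendant '[[0,0,0,0.0456,-0.0594,-0.1252,60],[0,0,0,0.0456,-0.0594,-0.1252,60],[0,0,0,0.0456,-0.0594,-0.1252,60],[0,0,0,0.0456,-0.0594,-0.1252,60],[0,0,0,0.0456,-0.0594,-0.1252,60],[0,0,0,0.0456,-0.0594,-0.1252,60],[0,0,0,0.0456,-0.0594,-0.1252,60],[0,0,0,0.0456,-0.0594,-0.1252,60],[0,0,0,0.0456,-0.0594,-0.1252,60],[0,0,0,0.0456,-0.0594,-0.1252,60]]'
python3 - <<'E'
from geo import *
a=np.radians(15);k=(-140*np.cos(a),140*np.sin(a),130)
go((-150,k[1],200),tool(75,0));go(k,tool(75,0))
i=arm.capture('top');g=i[255:310,255:300].min(2) if 0 else i[255:310,255:300].max(2)
ys,xs=np.where(g<45);uv=(xs.mean()+255,ys.mean()+255);print('dark',uv,len(xs),'knob seamer mid-z',[(inv(back('top',uv,z))*1e3).round(1) for z in(.085,.075)])
E
```

```text
clock: 17.45
ee_pos: [0.4777, -0.111, 0.2001]
ee_rot: [0.8, 0.493, 0.291, -0.179]
force: [0.1, 0.2, -0.3]
gripper_width: 0.0515
gripper_force: 0.0
clock: 18.45
ee_pos: [0.4782, -0.1111, 0.1997]
ee_rot: [0.354, 0.935, -0.001, 0.001]
force: [0.4, -0.4, -0.4]
gripper_width: 0.051
gripper_force: 0.0
t 18.45 seamer pos mm [ -89.9 -148.5  199.7] q [-0.49 -0.24 -0.29  1.52 -0.    0.23] F [ 0.4 -0.4 -0.4] w 51.0
shift now [ 0.105   0.1634 -0.0009] after turn [ 0.1059  0.1629 -0.0003]
turn [-0.0019  0.0023  0.0052]
t 18.45 seamer pos mm [ -89.9 -148.5  199.7] q [-0.49 -0.24 -0.29  1.52 -0.    0.23] F [ 0.4 -0.4 -0.4] w 51.0
shift now [0.0909 0.1673 0.0692] after turn [0.0916 0.1667 0.0697]
turn [-0.0019  0.0023  0.0052]
dark (np.float64(273.47058823529414), np.float64(279.7647058823529)) 51 knob seamer mid-z [array([-139.7,   30.4,   85. ]), array([-139.5,   31.4,   75. ])]
```

```bash
python3 -m pendant '[[0.0118,0.0204,0,0,0,0,60],[0.0118,0.0204,0,0,0,0,60],[0.0118,0.0204,0,0,0,0,60],[0.0118,0.0204,0,0,0,0,60],[0.0118,0.0204,0,0,0,0,60],[0.0118,0.0204,0,0,0,0,60],[0.0118,0.0204,0,0,0,0,60],[0.0118,0.0204,0,0,0,0,60],[0,0,0,0,0,0,60],[0,0,0,0,0,0,60]]'
python3 -m pendant '[[0,0,0.015,0,0,0,60],[0,0,0.015,0,0,0,60],[0,0,0.015,0,0,0,60],[0,0,0.015,0,0,0,60],[0,0,0.015,0,0,0,60],[0,0,0.015,0,0,0,60],[0,0,0.015,0,0,0,60],[0,0,0.015,0,0,0,60],[0,0,0.015,0,0,0,60],[0,0,0.015,0,0,0,60]]'
python3 -m pendant '[[0,0,0,0,0,0,0],[0,0,0,0,0,0,0],[0,0,0,0,0,0,0],[0,0,0,0,0,0,0],[0,0,0,0,0,0,0],[0,0,0,0,0,0,0],[0,0,0,0,0,0,0],[0,0,0,0,0,0,0],[0,0,0,0,0,0,0],[0,0,0,0,0,0,0]]' 20
python3 - <<'E'
from geo import *
go((-138,33,50),tool(75,0))
print(arm.state()['gripper_force'])
E
```

```text
clock: 19.5
ee_pos: [0.5161, 0.0735, 0.1992]
ee_rot: [0.356, 0.934, -0.0, -0.0]
force: [0.2, -0.1, 0.7]
gripper_width: 0.0515
gripper_force: 0.0
clock: 20.5
ee_pos: [0.5163, 0.0735, 0.0481]
ee_rot: [0.356, 0.934, -0.0, 0.0]
force: [-0.4, -0.2, 0.8]
gripper_width: 0.0515
gripper_force: 0.0
clock: 21.5
ee_pos: [0.5163, 0.0735, 0.0495]
ee_rot: [0.356, 0.934, -0.0, 0.0]
force: [-4.0, 0.5, -0.2]
gripper_width: 0.0192
gripper_force: 21.2
t 21.5 seamer pos mm [-138.9   33.5   49.5] q [-0.11 -0.09 -0.43  1.23 -0.    0.62] F [-4.   0.5 -0.2] w 19.2
shift now [-0.001  -0.0002 -0.0005] after turn [-0.001  -0.0002 -0.0005]
turn [-0.0003  0.0003 -0.0002]
21.1850568652153
```

Knob gripped (19 mm opening). Now the arc, with constant turning steps.

```bash
python3 -m pendant '[[-0.0006,-0.0099,0,0,0,-0.07,0],[-0.0006,-0.0099,0,0,0,-0.07,0],[-0.0006,-0.0099,0,0,0,-0.07,0],[-0.0006,-0.0099,0,0,0,-0.07,0],[-0.0006,-0.0099,0,0,0,-0.07,0],[-0.0006,-0.0099,0,0,0,-0.07,0],[-0.0006,-0.0099,0,0,0,-0.07,0],[0,0,0,0,0,0,0],[0,0,0,0,0,0,0],[0,0,0,0,0,0,0]]' 30
python3 - <<'E'
from geo import *
go();p=inv(arm.state()['ee_pos']);print(np.hypot(*p[:2]),np.degrees(np.arctan2(p[1],p[0]))%360)
print('tool-frame F',Ro.from_quat(arm.state()['ee_rot']).inv().apply(arm.state()['force']))
E
```

```text
clock: 22.5
ee_pos: [0.4846, 0.0118, 0.0495]
ee_rot: [0.119, 0.993, -0.0, -0.001]
force: [-11.0, 0.5, 4.8]
gripper_width: 0.0193
gripper_force: 30.6
t 22.5 seamer pos mm [-139.4  -35.8   49.5] q [-0.25 -0.2  -0.53  1.24 -0.   -0.01] F [-11.    0.5   4.8] w 19.3
0.14396804693867002 194.40325606264108
tool-frame F [10.83207434 -2.12229132 -4.74641914]
```

```bash
python3 -m pendant '[[0.001,-0.01,0,0,0,-0.07,0],[-0.0003,-0.01,0,0,0,-0.07,0],[-0.0005,-0.01,0,0,0,-0.07,0],[-0.0005,-0.01,0,0,0,-0.07,0],[-0.0005,-0.01,0,0,0,-0.07,0],[-0.0005,-0.01,0,0,0,-0.07,0],[-0.0005,-0.01,0,0,0,-0.07,0],[0,0,0,0,0,0,0],[0,0,0,0,0,0,0],[0,0,0,0,0,0,0]]'
python3 - <<'E'
from geo import *
go();p=inv(arm.state()['ee_pos']);print(np.hypot(*p[:2]),np.degrees(np.arctan2(p[1],p[0]))%360)
print('tool-frame F',Ro.from_quat(arm.state()['ee_rot']).inv().apply(arm.state()['force']))
E
```

```text
clock: 23.5
ee_pos: [0.4857, -0.0572, 0.0495]
ee_rot: [-0.125, 0.992, -0.001, -0.0]
force: [-3.5, -2.5, -0.2]
gripper_width: 0.0188
gripper_force: 30.1
t 23.5 seamer pos mm [-107.5  -97.    49.5] q [-0.38 -0.19 -0.52  1.24 -0.   -0.63] F [-3.5 -2.5 -0.2] w 18.8
0.14475830681079158 222.05847328757005
tool-frame F [ 4.01638805 -1.58945794  0.1942318 ]
```

```bash
python3 -m pendant '[[-0.0002,-0.005,0,0,0,-0.035,0],[-0.0002,-0.005,0,0,0,-0.035,0],[0,-0.002,0,0,0,-0.01,0],[0,-0.001,0,0,0,0,0],[0,-0.001,0,0,0,0,0],[0,0,0,0,0,0,0],[0,0,0,0,0,0,0],[0,0,0,0,0,0,0],[0,0,0,0,0,0,0],[0,0,0,0,0,0,0]]'
python3 - <<'E'
from geo import *
go();p=inv(arm.state()['ee_pos']);print(np.hypot(*p[:2]),np.degrees(np.arctan2(p[1],p[0]))%360)
print('tool-frame F',Ro.from_quat(arm.state()['ee_rot']).inv().apply(arm.state()['force']))
E
```

```text
clock: 24.5
ee_pos: [0.4882, -0.065, 0.0493]
ee_rot: [-0.166, 0.986, 0.005, -0.001]
force: [-12.2, 27.2, 13.1]
gripper_width: 0.0191
gripper_force: 33.4
t 24.5 seamer pos mm [-101.7 -102.8   49.3] q [-0.4  -0.17 -0.51  1.24  0.01 -0.74] F [-12.2  27.2  13.1] w 19.1
0.14464724961214265 225.30418703029824
tool-frame F [  2.6085774   29.83768065 -12.80039112]
```

The lever is at its stop (about 30 N reaction, angle 225°). I'll ease off, open, rise, and move above the crank handle.

```bash
python3 -m pendant '[[0,0.0025,0,0,0,0,0],[0,0.001,0,0,0,0,0],[0,0,0,0,0,0,55],[0,0,0,0,0,0,55],[0,0,0,0,0,0,55],[0,0,0,0,0,0,55],[0,0,0,0,0,0,55],[0,0,-0.01,0,0,0,55],[0,0,-0.03,0,0,0,55],[0,0,-0.04,0,0,0,55]]'
python3 -m pendant '[[0,0,-0.045,0,0,0,55],[0,0,-0.045,0,0,0,55],[0,0,-0.045,0,0,0,55],[0,0,-0.045,0,0,-0.11,55],[0,0,0,0,0,-0.15,55],[0,0,0,0,0,-0.15,55],[0,0,0,0,0,-0.15,55],[0,0,0,0,0,-0.15,55],[0,0,0,0,0,-0.15,55],[0,0,0,0,0,-0.15,55]]'
python3 - <<'E'
from geo import *
i=arm.capture('scene');g=i[225:262,345:370].max(2);ys,xs=np.where(g<50)
t=ys<ys.min()+6;uv=(xs[t].mean()+345,ys.min()+225+2);print('handle top px',uv,(inv(back('scene',uv,.284))*1e3).round(1))
go((-33,72,310),tool(205,0))
b=i[225:345,250:395,::-1];t=arm.capture('top')[165:315,230:420,::-1]
cv2.imwrite('pics/v5.png',np.hstack([cv2.resize(b,(400,330)),cv2.resize(t,(400,330))]))
E
```

```text
clock: 25.5
ee_pos: [0.4877, -0.0668, 0.1294]
ee_rot: [-0.165, 0.986, 0.001, -0.001]
force: [1.0, -0.4, 0.1]
gripper_width: 0.0468
gripper_force: 0.0
clock: 26.5
ee_pos: [0.4888, -0.0671, 0.3102]
ee_rot: [-0.624, 0.782, -0.0, 0.0]
force: [0.1, -0.7, 0.1]
gripper_width: 0.0469
gripper_force: 0.0
handle top px (np.float64(357.6578947368421), np.int64(235)) [-30.   70.9 284. ]
t 26.55 seamer pos mm [-100.2 -104.4  310.3] q [-0.4  -0.19 -0.04  1.72 -0.   -1.76] F [-0.3 -0.  -0.2] w 47.2
shift now [-0.154  -0.1091  0.0003] after turn [-0.1315 -0.1354  0.0003]
turn [-0.0009 -0.0006 -0.1837]
```

View pics/v5.png

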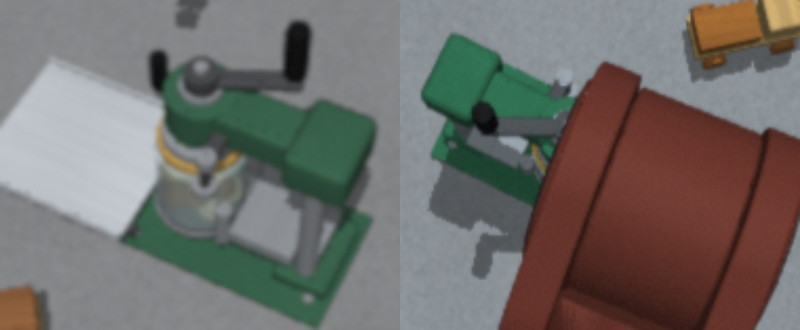

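The jar is raised to the chuck, the lever knob is at its far position (155,70), and the crank handle is at (297,50). Moving over the handle, lowering and gripping.

```bash
python3 -m pendant '[[0,0,0,0,0,-0.092,55],[0,0,0,0,0,-0.092,55],[-0.019,-0.0193,0,0,0,0,55],[-0.019,-0.0193,0,0,0,0,55],[-0.019,-0.0193,0,0,0,0,55],[-0.019,-0.0193,0,0,0,0,55],[-0.019,-0.0193,0,0,0,0,55],[-0.019,-0.0193,0,0,0,0,55],[-0.0175,-0.0196,0,0,0,0,55],[0,0,0,0,0,0,55]]'
python3 -m pendant '[[0,0,0.01,0,0,0,55],[0,0,0.01,0,0,0,55],[0,0,0.01,0,0,0,55],[0,0,0.01,0,0,0,55],[0,0,0.01,0,0,0,55],[0,0,0.01,0,0,0,55],[0,0,0.01,0,0,0,55],[0,0,0.002,0,0,0,55],[0,0,0,0,0,0,55],[0,0,0,0,0,0,55]]'
python3 -m pendant '[[0,0,0,0,0,0,0],[0,0,0,0,0,0,0],[0,0,0,0,0,0,0],[0,0,0,0,0,0,0],[0,0,0,0,0,0,0],[0,0,0,0,0,0,0],[0,0,0,0,0,0,0],[0,0,0,0,0,0,0],[0,0,0,0,0,0,0],[0,0,0,0,0,0,0]]' 20
python3 - <<'E'
from geo import *
go((-33,72,238),tool(205,0));p=inv(arm.state()['ee_pos']);print(np.hypot(*p[:2]),np.degrees(np.arctan2(p[1],p[0]))%360)
print('tool-frame F',Ro.from_quat(arm.state()['ee_rot']).inv().apply(arm.state()['force']),arm.state()['gripper_force'])
E
```

```text
clock: 27.6
ee_pos: [0.6314, 0.0598, 0.3083]
ee_rot: [-0.69, 0.724, 0.0, -0.0]
force: [0.8, -0.1, 0.6]
gripper_width: 0.0468
gripper_force: 0.0
clock: 28.6
ee_pos: [0.6303, 0.0581, 0.2378]
ee_rot: [-0.691, 0.723, -0.0, 0.0]
force: [-0.2, -0.3, 0.3]
gripper_width: 0.0469
gripper_force: 0.0
clock: 29.6
ee_pos: [0.6303, 0.0581, 0.238]
ee_rot: [-0.691, 0.723, -0.0, 0.0]
force: [-2.3, 1.7, 6.6]
gripper_width: 0.021
gripper_force: 20.4
t 29.6 seamer pos mm [-30.2  71.1 238. ] q [-0.11  0.21  0.22  1.58 -0.   -1.64] F [-2.3  1.7  6.6] w 21.0
shift now [-0.002   0.0022 -0.    ] after turn [-0.002   0.0022 -0.    ]
turn [-0.0009 -0.0004 -0.0151]
0.07724757512958184 113.01633212381738
tool-frame F [-1.5613376   2.3853232  -6.59195742] 20.3721222281456
```

```bash
python3 -m pendant '[[0.0015,-0.011,0,0,0,0.14,0],[0.0015,-0.011,0,0,0,0.14,0],[0.0015,-0.011,0,0,0,0.14,0],[0.0015,-0.011,0,0,0,0.14,0],[0.0015,-0.011,0,0,0,0.14,0],[0.0015,-0.011,0,0,0,0.14,0],[0.0015,-0.011,0,0,0,0.14,0],[0,0,0,0,0,0,0],[0,0,0,0,0,0,0],[0,0,0,0,0,0,0]]'
cat >>geo.py <<'E'
def rep(c=(-.0015,-.0015)):
    go();st=arm.state();p=inv(st['ee_pos'])[:2]-c;print('r',np.hypot(*p),'ang',np.degrees(np.arctan2(p[1],p[0])),'crank~',90-np.degrees(np.arctan2(p[1],p[0])))
    R=Ro.from_quat(st['ee_rot']);y=Ro.from_euler('z',-s[2]).apply(R.as_matrix()[:,1]);print('tool y ang',np.degrees(np.arctan2(y[1],y[0])),'tool F',R.inv().apply(st['force']).round(1))
E
python3 -c "
from geo import *
rep()"
```

```text
clock: 30.6
ee_pos: [0.6933, 0.0164, 0.238]
ee_rot: [-0.269, 0.963, -0.0, 0.002]
force: [7.4, 4.2, 1.8]
gripper_width: 0.0212
gripper_force: 21.6
t 30.6 seamer pos mm [ 44.8  62.3 238. ] q [-0.16  0.4   0.45  1.62  0.   -0.71] F [7.4 4.2 1.8] w 21.2
r 0.07882760910544631 ang 53.994120709848666 crank~ 36.005879290151334
tool y ang 147.99995667474394 tool F [-8.5 -0.3 -1.8]
```

```bash
python3 -m pendant '[[0.0005,-0.0112,0,0,0,0.14,0],[0.0015,-0.0112,0,0,0,0.14,0],[0.0015,-0.0112,0,0,0,0.14,0],[0.0015,-0.0112,0,0,0,0.14,0],[0.0015,-0.0112,0,0,0,0.14,0],[0.0015,-0.0112,0,0,0,0.14,0],[0.0015,-0.0112,0,0,0,0.14,0],[0,0,0,0,0,0,0],[0,0,0,0,0,0,0],[0,0,0,0,0,0,0]]'
python3 -c "
from geo import *
rep()"
```

```text
clock: 31.6
ee_pos: [0.6927, -0.0596, 0.238]
ee_rot: [0.214, 0.977, -0.0, 0.001]
force: [2.4, 0.6, 5.3]
gripper_width: 0.0212
gripper_force: 21.9
t 31.6 seamer pos mm [ 78.5  -5.9 238. ] q [-0.27  0.41  0.47  1.62 -0.    0.16] F [2.4 0.6 5.3] w 21.2
r 0.08008070439071006 ang -3.181163801118931 crank~ 93.18116380111893
tool y ang 92.03045360015041 tool F [-1.9  1.6 -5.3]
```

```bash
python3 -m pendant '[[0.0017,-0.0112,0,0,0,0.14,0],[0.0017,-0.0112,0,0,0,0.14,0],[0.0017,-0.0112,0,0,0,0.14,0],[0.0017,-0.0112,0,0,0,0.14,0],[0.0017,-0.0112,0,0,0,0.14,0],[0.0017,-0.0112,0,0,0,0.14,0],[0.0017,-0.0112,0,0,0,0.14,0],[0,0,0,0,0,0,0],[0,0,0,0,0,0,0],[0,0,0,0,0,0,0]]'
python3 -c "
from geo import *
rep()"
```

```text
clock: 32.6
ee_pos: [0.6282, -0.1001, 0.2379]
ee_rot: [0.647, 0.762, 0.0, 0.0]
force: [1.4, 3.3, 7.8]
gripper_width: 0.0215
gripper_force: 22.1
t 32.6 seamer pos mm [ 39.1 -71.1 237.9] q [-0.36  0.22  0.23  1.59 -0.    1.05] F [1.4 3.3 7.8] w 21.5
r 0.08055903352159774 ang -59.76909413645308 crank~ 149.76909413645308
tool y ang 36.05560219406707 tool F [ 3.   1.9 -7.8]
```

```bash
python3 -m pendant '[[0.0019,-0.0112,0,0,0,0.14,0],[0.0017,-0.0112,0,0,0,0.14,0],[0.0017,-0.0112,0,0,0,0.14,0],[0.0017,-0.0112,0,0,0,0.14,0],[0.0017,-0.0112,0,0,0,0.14,0],[0.0017,-0.0112,0,0,0,0.14,0],[0.0017,-0.0112,0,0,0,0.14,0],[0,0,0,0,0,0,0],[0,0,0,0,0,0,0],[0,0,0,0,0,0,0]]'
python3 -c "
from geo import *
rep()
P=np.array([(-30.2,71.1),(44.8,62.3),(78.5,-5.9),(39.1,-71.1),inv(arm.state()['ee_pos'])[:2]*1e3])
c=np.linalg.lstsq(np.c_[2*P,np.ones(len(P))],(P**2).sum(1),rcond=None)[0];print('centre',c[:2],'r',np.sqrt(c[2]+c[0]**2+c[1]**2))"
```

```text
clock: 33.6
ee_pos: [0.5598, -0.0683, 0.2379]
ee_rot: [0.93, 0.368, 0.002, 0.0]
force: [9.2, 8.2, 3.4]
gripper_width: 0.0211
gripper_force: 21.9
t 33.6 seamer pos mm [-36.3 -73.5 237.9] q [-0.35 -0.01 -0.01  1.57  0.    2.03] F [9.2 8.2 3.4] w 21.1
r 0.07992376935055989 ang -115.77225040445128 crank~ 205.77225040445128
tool y ang -20.024146007690028 tool F [12.3  0.3 -3.4]
centre [-0.76475993 -2.55890303] r 79.30218460637654
```

Regrip: open, turn half a turn back around the handle, and close again.

```bash
python3 -m pendant '[[0.001,0,0,0,0,0,0],[0,0,0,0,0,0,60],[0,0,0,0,0,0,60],[0,0,0,0,0,0,60],[0,0,0,0,0,0,60],[0,0,0,0,0,0,60],[0.001,0,0,0,0,-0.1,60],[0,0,0,0,0,-0.14,60],[0,0,0,0,0,-0.14,60],[0,0,0,0,0,-0.14,60]]'
python3 -m pendant '[[0,0,0,0,0,-0.14,60],[0,0,0,0,0,-0.14,60],[0,0,0,0,0,-0.14,60],[0,0,0,0,0,-0.14,60],[0,0,0,0,0,-0.14,60],[0,0,0,0,0,-0.14,60],[0,0,0,0,0,-0.14,60],[0,0,0,0,0,-0.14,60],[0,0,0,0,0,-0.14,60],[0,0,0,0,0,-0.14,60]]'
python3 -m pendant '[[0,0,0,0,0,-0.14,60],[0,0,0,0,0,-0.14,60],[0,0,0,0,0,-0.14,60],[0,0,0,0,0,-0.14,60],[0,0,0,0,0,-0.14,60],[0,0,0,0,0,-0.14,60],[0,0,0,0,0,-0.14,60],[0,0,0,0,0,-0.14,60],[0,0,0,0,0,-0.1,60],[0,0,0,0,0,0,60]]'
python3 -c "
from geo import *
rep((-.0008,-.0026))"
```

```text
clock: 34.6
ee_pos: [0.5592, -0.0684, 0.2374]
ee_rot: [0.804, 0.594, -0.0, 0.0]
force: [-0.2, 0.3, 0.1]
gripper_width: 0.0512
gripper_force: 0.0
clock: 35.6
ee_pos: [0.5593, -0.0684, 0.2374]
ee_rot: [0.232, 0.973, -0.0, 0.0]
force: [-0.5, 0.7, 0.1]
gripper_width: 0.0511
gripper_force: 0.0
clock: 36.6
ee_pos: [0.5593, -0.0684, 0.2374]
ee_rot: [-0.365, 0.931, -0.0, -0.0]
force: [0.1, 0.0, 0.0]
gripper_width: 0.0509
gripper_force: 0.0
t 36.6 seamer pos mm [-36.7 -73.8 237.4] q [-0.35 -0.01 -0.01  1.57 -0.   -1.1 ] F [0.1 0.  0. ] w 50.9
r 0.07976320335328527 ang -116.78255520102384 crank~ 206.78255520102385
tool y ang 159.5329197010564 tool F [-0.1 -0.1 -0. ]
```

```bash
python3 -m pendant '[[0,0,0,0,0,0,0],[0,0,0,0,0,0,0],[0,0,0,0,0,0,0],[0,0,0,0,0,0,0],[0,0,0,0,0,0,0],[-0.002,0.011,0,0,0,0.14,0],[-0.002,0.011,0,0,0,0.14,0],[-0.002,0.011,0,0,0,0.14,0],[-0.002,0.011,0,0,0,0.14,0],[0,0,0,0,0,0,0]]' 20
python3 -c "
from geo import *
rep((-.0008,-.0026))"
```

```text
clock: 37.6
ee_pos: [0.5438, -0.0261, 0.2375]
ee_rot: [-0.092, 0.996, -0.0, 0.0]
force: [-1.0, -1.0, -0.1]
gripper_width: 0.0215
gripper_force: 20.7
t 37.6 seamer pos mm [-69.6 -43.  237.5] q [-0.29 -0.06 -0.06  1.57 -0.   -0.47] F [-1.  -1.  -0.1] w 21.5
r 0.07977277435437005 ang -149.5555011777468 crank~ 239.5555011777468
tool y ang 127.26268823176095 tool F [ 1.2 -0.8  0.1]
```

```bash
python3 -m pendant '[[-0.002,0.011,0,0,0,0.14,0],[-0.002,0.011,0,0,0,0.14,0],[-0.002,0.011,0,0,0,0.14,0],[-0.002,0.011,0,0,0,0.14,0],[-0.002,0.011,0,0,0,0.14,0],[-0.002,0.011,0,0,0,0.14,0],[-0.002,0.011,0,0,0,0.14,0],[-0.002,0.011,0,0,0,0.14,0],[0,0,0,0,0,0,0],[0,0,0,0,0,0,0]]'
python3 -c "
from geo import *
rep((-.0008,-.0026))"
```

```text
clock: 38.6
ee_pos: [0.5833, 0.0485, 0.2375]
ee_rot: [0.448, 0.894, 0.0, -0.0]
force: [-3.2, 3.2, 4.3]
gripper_width: 0.0217
gripper_force: 20.9
t 38.6 seamer pos mm [-67.8  41.4 237.5] q [-0.14  0.06  0.06  1.57  0.    0.79] F [-3.2  3.2  4.3] w 21.7
r 0.08014163176201083 ang 146.74124581692516 crank~ -56.74124581692516
tool y ang 63.47290047168468 tool F [ 4.4 -0.7 -4.3]
```

```bash
python3 -m pendant '[[-0.002,0.011,0,0,0,0.14,0],[-0.002,0.011,0,0,0,0.14,0],[-0.002,0.011,0,0,0,0.14,0],[-0.002,0.011,0,0,0,0.14,0],[-0.002,0.011,0,0,0,0.14,0],[-0.002,0.011,0,0,0,0.14,0],[-0.002,0.011,0,0,0,0.14,0],[-0.002,0.011,0,0,0,0.14,0],[0,0,0,0,0,0,0],[0,0,0,0,0,0,0]]'
python3 - <<'E'
from geo import *
rep((-.0008,-.0026))
b=arm.capture('scene')[215:345,240:395,::-1]
cv2.imwrite('pics/v6.png',cv2.resize(b,None,fx=4.5,fy=4.5,interpolation=cv2.INTER_CUBIC))
E
```

```text
clock: 39.6
ee_pos: [0.6688, 0.0453, 0.2375]
ee_rot: [0.855, 0.519, 0.001, 0.0]
force: [3.0, 3.7, 1.2]
gripper_width: 0.0211
gripper_force: 21.1
t 39.6 seamer pos mm [  9.9  77.  237.5] q [-0.13  0.33  0.36  1.6   0.    1.92] F [3.  3.7 1.2] w 21.1
r 0.08033282555069592 ang 82.31985848492103 crank~ 7.680141515078972
tool y ang -0.7456123716087844 tool F [ 4.7  1.  -1.2]
```

View pics/v6.png

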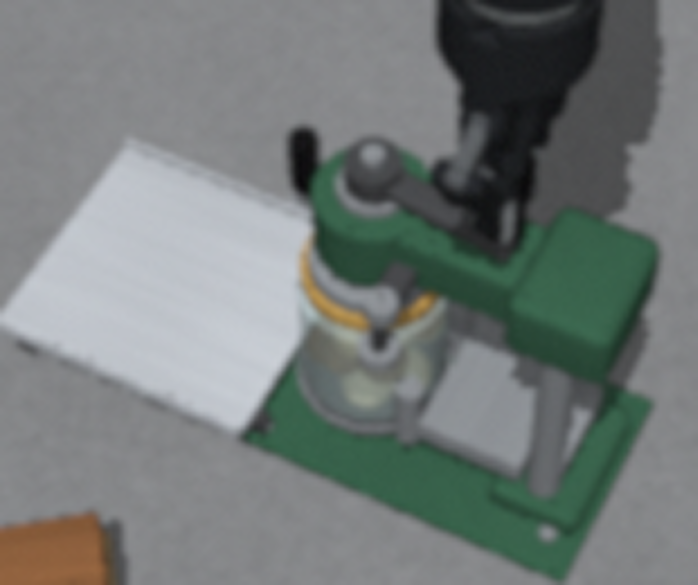

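The crank is at about 367° (arm over the column), the jar is still clamped and the lever is still across. Release, rise and return to the lever.

```bash
python3 -m pendant '[[0,0,0,0,0,0,60],[0,0,0,0,0,0,60],[0,0,0,0,0,0,60],[0,0,0,0,0,0,60],[0,0,0,0,0,0,60],[0,0,-0.01,0,0,0,60],[0,0,-0.02,0,0,0,60],[0,0,-0.025,0,0,0,60],[0,0,-0.025,0,0,0,60],[0,0,0,0,0,-0.1,60]]'
python3 -m pendant '[[0,0,0,0,0,-0.14,60],[0,0,0,0,0,-0.14,60],[0,0,0,0,0,-0.14,60],[0,0,0,0,0,-0.14,60],[0,0,0,0,0,-0.14,60],[0,0,0,0,0,-0.14,60],[0,0,0,0,0,-0.14,60],[0,0,0,0,0,-0.14,60],[0,0,0,0,0,-0.14,60],[0,0,0,0,0,-0.14,60]]'
python3 -m pendant '[[0,0,0,0,0,-0.14,60],[0,0,0,0,0,-0.14,60],[0,0,0,0,0,-0.14,60],[0,0,0,0,0,-0.14,60],[0,0,0,0,0,-0.14,60],[0,0,0,0,0,-0.14,60],[0,0,0,0,0,0,60],[0,0,0,0,0,0,60],[0,0,0,0,0,0,60],[0,0,0,0,0,0,60]]'
python3 - <<'E'
from geo import *
i=arm.capture('scene');g=i[225:262,345:375].max(2);ys,xs=np.where(g<50)
go((-101,-102,315),tool(135,0))
E
```

```text
clock: 40.65
ee_pos: [0.6693, 0.0453, 0.3225]
ee_rot: [0.829, 0.56, 0.002, 0.002]
force: [-0.2, 0.0, 0.6]
gripper_width: 0.0512
gripper_force: 0.0
clock: 41.65
ee_pos: [0.6684, 0.0454, 0.3183]
ee_rot: [0.271, 0.963, -0.0, 0.0]
force: [-0.8, 0.1, 0.2]
gripper_width: 0.0512
gripper_force: 0.0
clock: 42.65
ee_pos: [0.6684, 0.0454, 0.3175]
ee_rot: [-0.141, 0.99, -0.0, 0.0]
force: [-0.1, -0.7, 0.2]
gripper_width: 0.0511
gripper_force: 0.0
t 42.7 seamer pos mm [  9.5  76.9 317.5] q [-0.13  0.38  0.58  1.76 -0.   -0.41] F [-0.2  0.1  0.8] w 51.4
shift now [ 0.2028 -0.0555  0.0025] after turn [ 0.2046 -0.0484  0.0025]
turn [-0.0005 -0.     -0.0349]
```

```bash
python3 -m pendant '[[0.0225,-0.0062,0,0,0,0,60],[0.0225,-0.0062,0,0,0,0,60],[0.0225,-0.0062,0,0,0,0,60],[0.0225,-0.0062,0,0,0,0,60],[0.0225,-0.0062,0,0,0,0,60],[0.0225,-0.0062,0,0,0,0,60],[0.0225,-0.0062,0,0,0,0,60],[0.0225,-0.0062,0,0,0,0,60],[0.0228,-0.0059,0,0,0,0,60],[0,0,0,0,0,-0.035,60]]'
python3 -m pendant '[[0,0,0.03,0,0,0,60],[0,0,0.03,0,0,0,60],[0,0,0.03,0,0,0,60],[0,0,0.03,0,0,0,60],[0,0,0.03,0,0,0,60],[0,0,0.02,0,0,0,60],[0,0,0.01,0,0,0,60],[0,0,0,0,0,0,60],[0,0,0,0,0,0,60],[0,0,0,0,0,0,60]]'
python3 - <<'E'
from geo import *
go((-101,-102,50),tool(135,0))
E
```

```text
clock: 43.7
ee_pos: [0.4879, -0.0659, 0.3181]
ee_rot: [-0.158, 0.987, -0.001, 0.0]
force: [-0.2, 0.8, 0.0]
gripper_width: 0.0509
gripper_force: 0.0
clock: 44.7
ee_pos: [0.4901, -0.0653, 0.1389]
ee_rot: [-0.159, 0.987, -0.001, 0.001]
force: [-0.1, -0.0, -0.4]
gripper_width: 0.0512
gripper_force: 0.0
t 44.7 seamer pos mm [ -99.8 -102.2  138.9] q [-0.4  -0.22 -0.39  1.41 -0.   -0.72] F [-0.1 -0.  -0.4] w 51.2
shift now [0.0008 0.0011 0.0889] after turn [0.0007 0.0009 0.0889]
turn [-0.0018  0.0015  0.0015]
```

```bash
python3 -m pendant '[[0.0001,0.0001,0.015,0,0,0,60],[0.0001,0.0001,0.015,0,0,0,60],[0.0001,0.0001,0.015,0,0,0,60],[0.0001,0.0001,0.015,0,0,0,60],[0.0001,0.0001,0.015,0,0,0,60],[0,0,0.014,0,0,0,60],[0,0,0,0,0,0,0],[0,0,0,0,0,0,0],[0,0,0,0,0,0,0],[0,0,0,0,0,0,0]]' 30
python3 -m pendant '[[0,0,0,0,0,0,0],[0,0,0,0,0,0,0],[-0.0004,0.0099,0,0,0,0.07,0],[-0.0004,0.0099,0,0,0,0.07,0],[-0.0004,0.0099,0,0,0,0.07,0],[-0.0004,0.0099,0,0,0,0.07,0],[-0.0004,0.0099,0,0,0,0.07,0],[-0.0004,0.0099,0,0,0,0.07,0],[-0.0004,0.0099,0,0,0,0.07,0],[0,0,0,0,0,0,0]]'
python3 -c "
from geo import *
rep((-.0008,-.0026))"
```

```text
clock: 45.7
ee_pos: [0.4888, -0.0646, 0.0487]
ee_rot: [-0.16, 0.987, -0.0, 0.0]
force: [-0.5, 1.6, -2.7]
gripper_width: 0.0195
gripper_force: 29.7
clock: 46.7
ee_pos: [0.4841, 0.0046, 0.0486]
ee_rot: [0.085, 0.996, -0.0, 0.0]
force: [-2.0, 2.3, -0.6]
gripper_width: 0.0193
gripper_force: 30.2
t 46.7 seamer pos mm [-136.7  -42.5   48.6] q [-0.26 -0.21 -0.54  1.24  0.   -0.09] F [-2.   2.3 -0.6] w 19.3
r 0.1416342826092584 ang -163.65501645293065 crank~ 253.65501645293065
tool y ang 107.02188486709974 tool F [2.4 1.9 0.6]
```

```bash
python3 -m pendant '[[-0.0004,0.0099,0,0,0,0.07,0],[-0.0004,0.0099,0,0,0,0.07,0],[-0.0004,0.0099,0,0,0,0.07,0],[-0.0004,0.0099,0,0,0,0.07,0],[-0.0004,0.0099,0,0,0,0.07,0],[-0.0004,0.0099,0,0,0,0.07,0],[-0.0004,0.0099,0,0,0,0.07,0],[0,0.004,0,0,0,0.03,0],[0,0.002,0,0,0,0.01,0],[0,0,0,0,0,0,0]]'
python3 -c "
from geo import *
rep((-.0008,-.0026))"
```

```text
clock: 47.7
ee_pos: [0.5158, 0.0714, 0.0486]
ee_rot: [0.342, 0.94, 0.0, 0.0]
force: [-4.3, 4.3, 3.0]
gripper_width: 0.0188
gripper_force: 30.4
t 47.7 seamer pos mm [-138.5   31.4   48.6] q [-0.11 -0.09 -0.43  1.23  0.    0.58] F [-4.3  4.3  3. ] w 18.8
r 0.1417909514951349 ang 166.12072662886504 crank~ -76.12072662886504
tool y ang 76.75541429788304 tool F [ 6.1  0.5 -3. ]
```

```bash
python3 -m pendant '[[0,0.0015,0,0,0,0.01,0],[0,0.0015,0,0,0,0.01,0],[0,0,0,0,0,0,0],[0,0,0,0,0,0,60],[0,0,0,0,0,0,60],[0,0,0,0,0,0,60],[0,0,0,0,0,0,60],[0,0,0,0,0,0,60],[0,0,-0.01,0,0,0,60],[0,0,-0.02,0,0,0,60]]'
python3 -m pendant '[[0.005,0,-0.02,0,0,0,60],[0.01,0,-0.02,0,0,0,60],[0.01,0,-0.02,0,0,0,60],[0.01,0,-0.02,0,0,0,60],[0.01,0.01,-0.02,0,0,0,60],[0.01,0.01,-0.02,0,0,0,60],[0,0.03,0,0,0,0,60],[0,0.03,0,0,0,0,60],[0,0.03,0,0,0,0,60],[0,0,0,0,0,0,60]]'
python3 - <<'E'
from geo import *
go()
b=arm.capture('scene')[215:345,240:395,::-1];t=arm.capture('top')[165:315,230:420,::-1]
cv2.imwrite('pics/v7.png',np.hstack([cv2.resize(b,(400,335),interpolation=cv2.INTER_CUBIC),cv2.resize(t,(400,335),interpolation=cv2.INTER_CUBIC)]))
E
```

```text
clock: 48.7
ee_pos: [0.5166, 0.0736, 0.0779]
ee_rot: [0.352, 0.936, -0.001, -0.001]
force: [0.4, -0.2, 0.1]
gripper_width: 0.0513
gripper_force: 0.0
clock: 49.7
ee_pos: [0.55, 0.1945, 0.1982]
ee_rot: [0.351, 0.936, 0.0, 0.0]
force: [0.4, 0.2, 0.3]
gripper_width: 0.0513
gripper_force: 0.0
t 49.7 seamer pos mm [-163.3  156.8  198.2] q [ 0.12  0.05 -0.02  1.5   0.    0.83] F [0.4 0.2 0.3] w 51.3
```

View pics/v7.png

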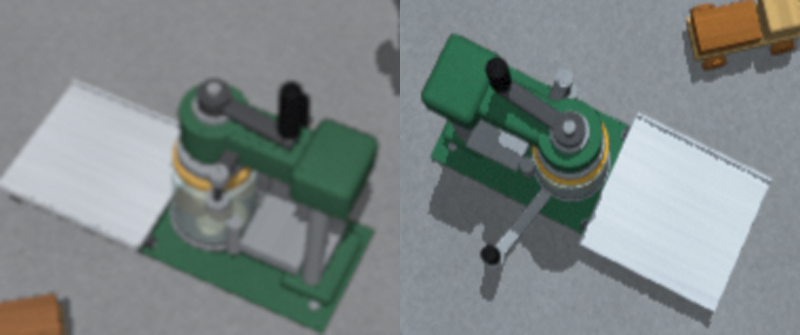

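The jar stands under the chuck and is let down. The crank handle at (498,72) points over the column, the lever knob at (490,255) is back at rest, and the gripper is clear. Handing in.

```bash
python3 -c "
from rig import arm
print(arm.sign_off())"
```

```text
the job is handed in; nothing more can be done
None
```

I sealed the jar and handed the job in at about 50 s. By my measurements and the last pictures, the jar stands let down under the chuck, the crank is parked over the column at about 6.4 rad, and the lever is back at rest; the hand-in returned no verdict.

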